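Trace the curved edge of a wing rib

ROBOT

A 6-joint arm with a two-finger parallel gripper is mounted at the origin on the work surface. World frame = base frame: x ahead of the robot, y to its left, z up, the work surface at z = 0. Lengths are in m, angles in rad, forces in N, time in s.
With the tool pointing down it reaches from about 0.375 to 0.925 m from the base axis. Payload 5.7 kg.
Tool frame: the origin (TCP) lies midway between the tips of the shut fingers; the grasp point (between the pads) lies 19 mm behind it; z points along the fingers, x is the direction in which the jaws open and shut, and the axes are right-handed (so a half turn about z gives the same grasp; the last joint's range is limited). The gripper opens to 88 mm and grips with 3 to 60 N. Pads are 20 mm wide; open, the fingers measure 115 mm over their backs; the gripper's body (75 mm by 178 mm) begins 61 mm behind the grasp point.
Start: joints at [0.99, 0.359, 1.51, -0, 1.272, -0.115], TCP at [0.269, 0.536, 0.223] pointing down, gripper open.
Joint ranges: [-2.97, 2.97], [-1.01, 2.36], [0.21, 2.38], [-0.96, 4.11], [0.2, 2.71], [-2.98, 2.98]. Speed limits (rad/s): [2.39, 2.39, 3.14, 3.14, 3.14, 3.14].

INTERFACE

Orientations are given as a unit quaternion [w, x, y, z].
In Python, from cell import * gives the robot as it stands.
- The arm moves only by the tool play_rows, never from a script. Its argument "rows" is a list of rows, each a list of 3 entries, a list of its own where there are three numbers: the opening, from 0 (shut) to 1 (fully open), then the shift along the tool's x, y, z normalised to -1 to 1, where 1 is 80 cm, then the turn about the tool's z normalised to -1 to 1, where 1 is 2 rad. A call has 1 to 8 rows; each row is the pose to reach, as a shift and turn from the pose commanded when the call began, along the tool's axes at that moment; what a row does not reach only later rows make up. A row lasts 1/10 s, in which the tool goes at most 50 mm and 8.59 degrees, less where a joint would pass 70% of its speed; a pose out of reach is approached as far as the arm can. A call with a number of a shift or a turn outside -1 to 1 is refused whole. A call with a gripper value outside its range is refused whole. The fingers move at their own pace and stop on an object; "grip_force" is the grip in N (left out, the last holds). Time passes only in rows, so rows that repeat a pose let the fingers close. It gives the time, the measured TCP pose, the force and the opening at its end, in the units of the state.
- read_state(): the state, without advancing time (a new reading comes with each control period).
- capture(name): name is "scene" or "top" or "wrist"; returns a dict with "color" (480x640x3 uint8, red, green, blue), "fx", "fy", "cx", "cy" (pixels), "R" (3x3) and "t" (3): a world point X has camera coordinates R X + t. Camera axes: x right, y down, z forward; pixel columns grow to the right and rows downward; lengths in m; the calibration is good to about 2 mm. The wrist camera is an equidistant fisheye: a pixel r from the principal point sees the ray r / f radians off the axis. A picture is of the moment at which its call begins. There is no depth.
- job_done(): hands the job in, once; it reports no verdict.
The state is a dict: "clock": time; "joint_positions": joint angles; "qd": joint speeds; "joint_torque": joint torques, N m; "eef_pos": TCP position; "orientation": TCP orientation; "contact_force": force on the tool from outside, world axes, zero at the start; "torque": the same for the moment, N m; "width": finger opening in m.
Only numpy, scipy, OpenCV 4.12 (cv2) and the standard library are available. Lean on these libraries where they do the work, as an engineer would, in place of code of your own. Each camera call takes 0.05 s, during which the arm holds its last target.

TASK

Two plywood wing ribs lie on the model-building bench; show the helper which edge is to be sanded. On the longer rib, point the fingertips straight down and run them along its strongly bulging edge, all the way from the blunt nose to the pointed tail, about a centimetre or less above the edge or touching it very lightly, then raise the hand at least a hand's breadth clear. Do not press on, shift or lift the rib, and leave the weights and everything else where they are.

Things in the scene. Friction and masses are not known exactly. Their poses are not given: they have to be found in the camera images.
- rib: The longer plywood wing rib, the one to trace: flat plate lying loose, any way round, 240 x 62 mm, 12 mm thick, 0.25 kg. Origin on its underside midway along; x from nose (-120, 0) to tail (120, 0), y towards the strongly bulging edge (48 mm out near x = -40), z up; the other edge is nearly flat (y = -14). Over 2 cm above its top or 1.5 cm sideways counts as off the edge.
- edge0 (a point): On the top of the longer rib's edge (12 mm above the bench): the tip of the blunt nose, where the trace starts; x = -120, y = 0 mm in the rib's frame. The seven points edge0 to edge6 lie about 45 mm apart along the smooth curve.
- edge1 (a point): On the top of the longer rib's edge (12 mm above the bench): point 1 of 5 along the bulging edge between nose and tail; x = -96, y = 36 mm in the rib's frame. The seven points edge0 to edge6 lie about 45 mm apart along the smooth curve.
- edge2 (a point): On the top of the longer rib's edge (12 mm above the bench): point 2 of 5 along the bulging edge between nose and tail; x = -52, y = 48 mm in the rib's frame. The seven points edge0 to edge6 lie about 45 mm apart along the smooth curve.
- edge3 (a point): On the top of the longer rib's edge (12 mm above the bench): point 3 of 5 along the bulging edge between nose and tail; x = -7, y = 45 mm in the rib's frame. The seven points edge0 to edge6 lie about 45 mm apart along the smooth curve.
- edge4 (a point): On the top of the longer rib's edge (12 mm above the bench): point 4 of 5 along the bulging edge between nose and tail; x = 37, y = 35 mm in the rib's frame. The seven points edge0 to edge6 lie about 45 mm apart along the smooth curve.
- edge5 (a point): On the top of the longer rib's edge (12 mm above the bench): point 5 of 5 along the bulging edge between nose and tail; x = 79, y = 19 mm in the rib's frame. The seven points edge0 to edge6 lie about 45 mm apart along the smooth curve.
- edge6 (a point): On the top of the longer rib's edge (12 mm above the bench): the tip of the pointed tail, where the trace ends; x = 120, y = 0 mm in the rib's frame. The seven points edge0 to edge6 lie about 45 mm apart along the smooth curve.
- small_rib: The shorter plywood rib, 150 mm long, 42 mm wide, 12 mm thick, on the other side of the bench; leave it alone. Origin on its underside midway along.
- weight_on: Steel weight standing on the longer rib, 32 mm across, 32 mm high, about 30 mm inside the bulging edge. Origin at the centre of its underside. Leave it alone.
- weight_by: Same kind of steel weight standing on the bench outside the bulging edge, its near side about 50 mm from it; open fingers may catch it, closed ones pass. Origin at the centre of its underside.
- tape: Roll of tape lying flat on the bench, 48 mm across, 19 mm high, outside the bulging edge towards the tail, about 50 mm from it. Origin at the centre of its underside.
- glue: White glue bottle, 40 mm across, 85 mm high, standing to the far right of the ribs. Origin at the centre of its underside.
- driver: Screwdriver lying to the far left of the ribs. Origin under its middle.
- sand_block: Cork sanding block 110 x 60 x 32 mm, to the far right of the ribs. Origin at the centre of its underside.
There are look-alikes about, which are no part of the job. Leave any green look-alike of the rib alone.

How it is judged:
On the way, in this order (a step that is already met when the one before it is completed fails the run):
1. fingertips over edge0, the tip of the blunt nose, where the trace starts (horizontal distance between the grasp point and edge0 below 0.015 m and height (world z) of the grasp point below 0.053 m), for 0.04 s.
2. fingertips over edge1, point 1 of 5 along the bulging edge between nose and tail (horizontal distance between the grasp point and edge1 below 0.015 m and height (world z) of the grasp point below 0.053 m), for 0.04 s.
3. fingertips over edge2, point 2 of 5 along the bulging edge between nose and tail (horizontal distance between the grasp point and edge2 below 0.015 m and height (world z) of the grasp point below 0.053 m), for 0.04 s.
4. fingertips over edge3, point 3 of 5 along the bulging edge between nose and tail (horizontal distance between the grasp point and edge3 below 0.015 m and height (world z) of the grasp point below 0.053 m), for 0.04 s.
5. fingertips over edge4, point 4 of 5 along the bulging edge between nose and tail (horizontal distance between the grasp point and edge4 below 0.015 m and height (world z) of the grasp point below 0.053 m), for 0.04 s.
6. fingertips over edge5, point 5 of 5 along the bulging edge between nose and tail (horizontal distance between the grasp point and edge5 below 0.015 m and height (world z) of the grasp point below 0.053 m), for 0.04 s.
7. fingertips over edge6, the tip of the pointed tail, where the trace ends (horizontal distance between the grasp point and edge6 below 0.015 m and height (world z) of the grasp point below 0.053 m), for 0.04 s.
At the end, for the whole second after the job is handed in: The finger middle (19 mm behind the tips) passed within 15 mm sideways of edge0 to edge6 in order, below 53 mm (tips at most 2 cm above the rib). At the end it is over 100 mm up, the longer rib is at rest, and it and all else are within 10 mm of where they were (height (world z) of the grasp point above 0.1 m and distance of each of edge0, edge3, edge6, small_rib, weight_on, weight_by, tape, glue, driver, sand_block from where it was at the start of the episode below 0.01 m and height (world z) of rib below 0.006 m and linear speed of rib below 0.02 m/s); the robot touches nothing.
It fails at once if the longer rib is shifted or turned by more than 10 mm (distance of any of edge0, edge3, edge6 from where it was at the start of the episode above 0.01 m).
It fails at once if the longer rib is lifted or tipped (height (world z) of rib above 0.006 m or angle between rib's own z axis and vertical above 0.1 rad).
It fails at once if the fingers press on the rib with more than 20 N (contact force between the fingers and rib above 20 N).
It fails at once if the small rib, a weight, the tape, the glue bottle, the screwdriver or the sanding block is moved by more than 10 mm (distance of any of small_rib, weight_on, weight_by, tape, glue, driver, sand_block from where it was at the start of the episode above 0.01 m).
It fails at once if a weight, the glue bottle or the small rib is tipped (angle between any of weight_on, weight_by, glue, small_rib's own z axis and vertical above 0.2 rad).
It also fails if it takes over 48 s, if anything falls off the work surface, if the arm or the gripper's body presses on something with over 40 N, if the wrist force passes 120 N, or if a joint passes its speed limit or range.

## Working session

There is one attempt and no reset: what is moved stays moved. The work goes in short steps, Python scripts to look and compute and a tool call to move; the robot and the scene stay as the last step left them, time stands still between calls to the robot, and variables do not carry over. Pictures are saved under pics/ and viewed, and the job is handed in when it is done.

Besides the shell and the picture viewer there is one more tool, called after "Request:" in YAML: its name, and indented under it one key for each argument. play_rows: Moves the arm, as the interface text tells. Its arguments: {"type":"object","properties":{"rows":{"type":"array"},"grip_force":{"type":"number"}},"required":["rows"]}

```bash
mkdir -p pics; ls; python3 - <<'E'
from cell import *
import cv2,pickle
s=read_state();print(s)
d={}
for n in("top","scene"):
    c=capture(n);d[n]=c;cv2.imwrite(f"pics/{n}0.png",c["color"][:,:,::-1]);print(n,c["fx"],c["fy"],c["cx"],c["cy"],c["R"],c["t"])
pickle.dump(d,open("c0.pkl","wb"))
E
```

```text
pics
{'clock': 0.0, 'joint_positions': array([ 9.89917228e-01,  3.59487038e-01,  1.51141230e+00,  7.51000046e-06,
        1.27249504e+00, -1.15070769e-01]), 'qd': array([ 0.00049945,  0.00017916, -0.00188697, -0.00135262,  0.0008248 ,
        0.00085054]), 'joint_torque': array([ 7.39231527e-04, -5.15374482e+01, -2.70731628e+01,  6.70954655e-02,
        3.47281387e-02, -1.25901615e-04]), 'eef_pos': array([0.26910049, 0.53550918, 0.22182795]), 'orientation': array([ 3.78360584e-04,  8.51218526e-01,  5.24810641e-01, -8.17561808e-04]), 'contact_force': array([-0.41515174, -0.08667049, -0.09418782]), 'torque': array([ 0.02859591,  0.01130434, -0.05221856]), 'width': 0.08796709009833899}
top 488.5381975032773 488.5381975032773 319.2997908219428 242.74960801434312 [[ 0.01887647 -0.99955426  0.02312916]
 [-0.98305877 -0.02277333 -0.18187036]
 [ 0.18231602 -0.01930425 -0.98305046]] [-0.00508668  0.52390648  1.07432103]
scene 489.7217399493279 489.7217399493279 313.88577467536953 239.32378407857496 [[-0.87064482  0.49176631  0.01197903]
 [ 0.28821984  0.52970868 -0.79770799]
 [-0.39863131 -0.69106773 -0.60292493]] [ 0.4347854  -0.10596719  1.35349651]
```

View pics/top0.png

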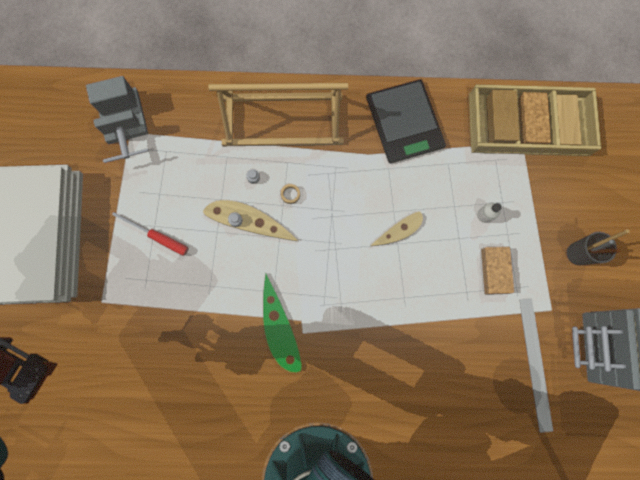

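View pics/scene0.png

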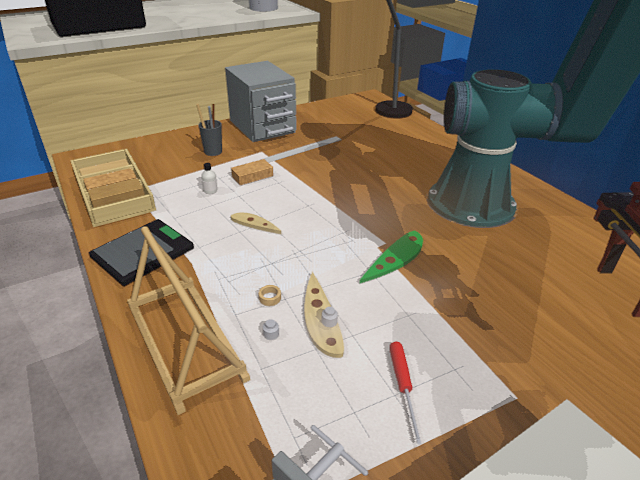

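The candidates in the top picture are the tan rib with a weight at (250,220), the short tan rib at (398,230), and the green one at (280,325), which is the look-alike. The longer tan rib fits: it has a weight on it, and weight_by (252,176) and the tape (290,194) lie on its bulging side. Its nose is about (205,209) and its tail (298,240). I'll check this in an enlarged crop and fit the outline.

```bash
cat > h.py <<'E'
import numpy as np,cv2,pickle
from scipy.interpolate import CubicSpline
from scipy.optimize import minimize
E=np.array([[-120,0],[-96,36],[-52,48],[-7,45],[37,35],[79,19],[120,0]])/1000.
t=np.r_[0,np.cumsum(np.linalg.norm(np.diff(E,axis=0),axis=1))]
CS=CubicSpline(t,E); UP=CS(np.linspace(0,t[-1],80))
low=np.array([[120,0],[100,-5],[60,-11],[0,-14],[-60,-14],[-100,-11],[-114,-7],[-120,0]])/1000.
OUT=np.r_[UP,low[1:-1]]
def world(p,P,z): 
    x,y,a=p;c,s=np.cos(a),np.sin(a)
    return np.c_[P@np.array([[c,s],[-s,c]])+[x,y],np.full(len(P),z)]
def proj(c,X):
    q=X@c["R"].T+c["t"];return np.c_[c["fx"]*q[:,0]/q[:,2]+c["cx"],c["fy"]*q[:,1]/q[:,2]+c["cy"]]
def unproj(c,uv,z):
    d=c["R"].T@np.array([(uv[0]-c["cx"])/c["fx"],(uv[1]-c["cy"])/c["fy"],1]);o=-c["R"].T@c["t"]
    return o+d*(z-o[2])/d[2]
E
cat > fit.py <<'E'
from h import *
d=pickle.load(open("c0.pkl","rb"))
S=4
def mask(c,box):
    h=cv2.cvtColor(c["color"],cv2.COLOR_RGB2HSV).astype(int)
    m=((h[...,0]>12)&(h[...,0]<32)&(h[...,1]>55)&(h[...,2]>90)).astype(np.uint8)
    b=np.zeros_like(m);x0,y0,x1,y1=box;b[y0:y1,x0:x1]=1;m=m*b
    n,l,st,_=cv2.connectedComponentsWithStats(m);k=1+np.argmax(st[1:,4]);m=(l==k).astype(np.uint8)
    return m
def render(c,p):
    im=np.zeros((480*S,640*S),np.uint8)
    for z in(0,.004,.008,.012):
        cv2.fillPoly(im,[np.round(proj(c,world(p,OUT,z))*S+S/2-.5).astype(np.int32)],1)
    return im
boxes={"top":(195,196,305,246),"scene":(298,268,352,362)}
M={}
for n in boxes:
    m=mask(d[n],boxes[n]);
    big=cv2.resize(m*255,None,fx=S,fy=S,interpolation=cv2.INTER_LINEAR)
    M[n]=(big>127).astype(np.uint8)
# weight areas -> ignore
def weightmask(c,cands):
    im=np.zeros((480*S,640*S),np.uint8)
    P=[]
    for z in(.012,.044):
        a=np.linspace(0,6.3,40);P.append(proj(c,np.c_[cands[0]+.018*np.cos(a),cands[1]+.018*np.sin(a),np.full(40,z)]))
    hull=cv2.convexHull((np.concatenate(P)*S).astype(np.float32)).astype(np.int32);cv2.fillPoly(im,[hull],1);return im
w=unproj(d["top"],(235,219),.035);print("weight_on",w)
HM={}
for n in boxes:
    ig=weightmask(d[n],w[:2]);
    cnt,_=cv2.findContours(M[n],cv2.RETR_EXTERNAL,cv2.CHAIN_APPROX_NONE);f=np.zeros_like(M[n]);cv2.drawContours(f,cnt,-1,1,-1)
    HM[n]=(f,1-ig)
def cost(p,names=("top","scene")):
    r=0
    for n in names:
        f,k=HM[n];R=render(d[n],p);r+=((f!=R)&(k>0)).sum()/((f&k).sum())
    return r
nose=unproj(d["top"],(205,209),.012);tail=unproj(d["top"],(298,240),.012)
print(nose,tail,np.linalg.norm(nose-tail))
v=tail-nose;p0=np.r_[(nose+tail)[:2]/2,np.arctan2(v[1],v[0])]
for names in(("top",),("scene",),("top","scene")):
    p=p0
    for i in range(3):
        sx=np.array([p]+[p+dv for dv in np.diag([.006,.006,.05])])
        p=minimize(cost,p,args=(names,),method="Nelder-Mead",options=dict(initial_simplex=sx,maxiter=80)).x
    print(names,p,cost(p,names))
np.save("p.npy",p)
print(np.round(world(p,E,.012),4))
print("by",unproj(d["top"],(253,176),.02),"tape",unproj(d["top"],(290,194),.01))
V=[]
for n,(x0,y0,x1,y1) in boxes.items():
    im=cv2.resize(d[n]["color"][:,:,::-1],None,fx=S,fy=S,interpolation=cv2.INTER_CUBIC)
    cnt,_=cv2.findContours(HM[n][0],0,1);cv2.drawContours(im,cnt,-1,(255,0,0),1)
    cv2.polylines(im,[np.round(proj(d[n],world(p,OUT,.012))*S+1.5).astype(np.int32)],True,(0,0,255),1)
    for q in proj(d[n],world(p,E,.012))*S+1.5: cv2.circle(im,tuple(int(a) for a in q),3,(0,255,0),-1)
    cv2.imwrite(f"pics/fit_{n}.png",im[(y0-25)*S:(y1+15)*S,(x0-15)*S:(x1+15)*S])
E
python3 fit.py
```

```text
weight_on [0.578185   0.20368128 0.035     ]
[0.60628486 0.27994823 0.012     ] [0.53605719 0.05587366 0.012     ] 0.23482192359779006
('top',) [ 0.56922333  0.17206062 -1.83942945] 0.10136026380873867
('scene',) [ 0.57063744  0.17224501 -1.84043733] 0.09791935606348243
('top', 'scene') [ 0.56967244  0.17148213 -1.84135836] 0.204330259358381
[[0.6017 0.2871 0.012 ]
 [0.63   0.2544 0.012 ]
 [0.6298 0.2088 0.012 ]
 [0.6149 0.1662 0.012 ]
 [0.5935 0.1265 0.012 ]
 [0.5669 0.0903 0.012 ]
 [0.5376 0.0558 0.012 ]]
by [0.68892731 0.16818885 0.02      ] tape [0.64918459 0.07828376 0.01      ]
```

View pics/fit_top.png

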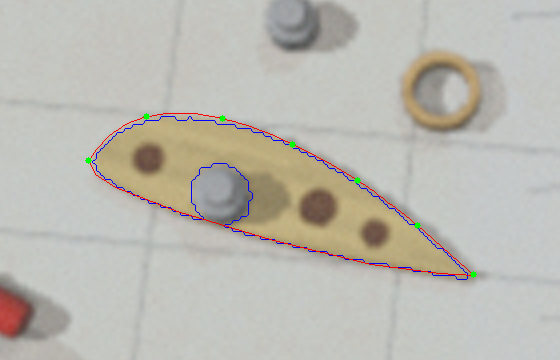

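View pics/fit_scene.png

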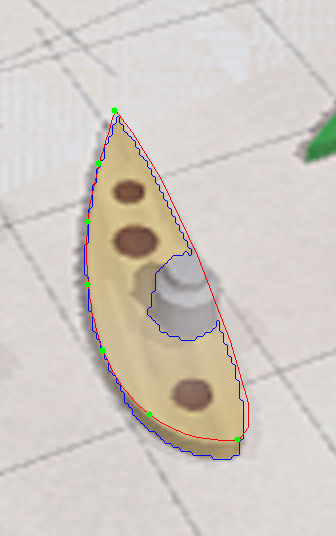

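The fit is good. Its length matches 240 mm, and separate fits from the two cameras agree to about 1.5 mm. The weight on the rib stands roughly 30 mm inside the edge, and weight_by and the tape are on the bulging side, both as described. Next I'll plan the approach with the fingers shut.

```bash
cat > plan.py <<'E'
from h import *
from cell import *
from scipy.spatial.transform import Rotation as Ro
def st():
    s=read_state();q=s["orientation"];return s,Ro.from_quat([q[1],q[2],q[3],q[0]]).as_matrix()
def rows(ws):
    s,R=st();print(s["clock"],np.round(s["eef_pos"],4),s["width"],np.round(R,3).tolist())
    for w in ws: print(np.round((R.T@(np.array(w)-s["eef_pos"]))/.8,4).tolist())
p=np.load("p.npy")
def edge(ts,z): return world(p,CS(ts),z)
E
python3 - <<'E'
from plan import *
rows([edge([0],.13)[0]])
E
```

```text
0.1 [0.2691 0.5356 0.2219] 0.08790859473501969 [[0.449, 0.893, -0.001], [0.893, -0.449, -0.001], [-0.002, -0.0, -1.0]]
[-0.0906, 0.511, 0.1149]
```

Request:
play_rows:
  rows:
    - [0,[-0.011,0.064,0],0]
    - [0,[-0.023,0.128,0],0]
    - [0,[-0.034,0.19,0],0]
    - [0,[-0.045,0.255,0],0]
    - [0,[-0.057,0.32,0],0]
    - [0,[-0.068,0.383,0.03],0]
    - [0,[-0.08,0.447,0.06],0]
    - [0,[-0.0906,0.511,0.1],0]
  grip_force: 5

```text
clock: 0.9
eef_pos: [0.5803, 0.3038, 0.1591]
orientation: [0.0, 0.851, 0.525, 0.001]
contact_force: [0.6, 0.3, -0.0]
width: 0.0273
```

Request:
play_rows:
  rows:
    - [0,[0,0,0],0]
    - [0,[0,0,0],0]
    - [0,[0,0,0],0]

```text
clock: 1.2
eef_pos: [0.5777, 0.3058, 0.1596]
orientation: [-0.0, 0.851, 0.525, -0.0]
contact_force: [-0.3, 0.3, 0.0]
width: 0.0034
```

```bash
python3 - <<'E'
from plan import *
rows(np.r_[edge([0],.06),edge([0],.02)])
c=capture("top");cv2.imwrite("pics/top1.png",cv2.resize(c["color"][150:290,170:330,::-1],None,fx=4,fy=4))
c=capture("wrist");cv2.imwrite("pics/w1.png",c["color"][:,:,::-1])
E
```

```text
1.2 [0.5777 0.3058 0.1596] 0.0033908363011736576 [[0.449, 0.894, -0.001], [0.894, -0.449, 0.0], [-0.0, -0.001, -1.0]]
[-0.0074, 0.0374, 0.1245]
[-0.0074, 0.0374, 0.1745]
```

View pics/top1.png

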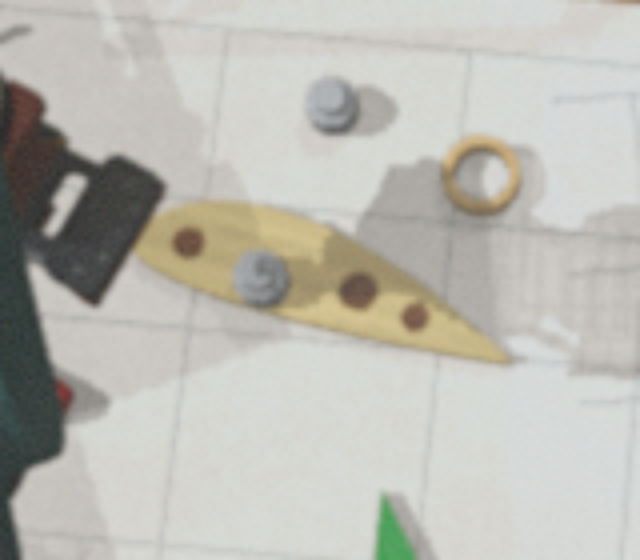

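View pics/w1.png

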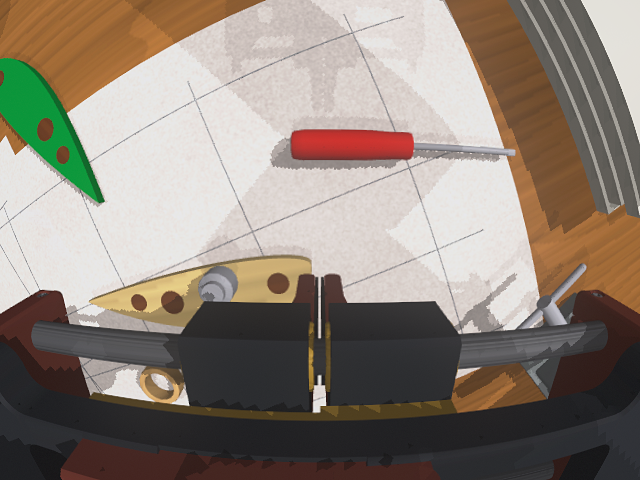

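Request:
play_rows:
  rows:
    - [0,[-0.003,0.019,0.03],0]
    - [0,[-0.0074,0.0374,0.06],0]
    - [0,[-0.0074,0.0374,0.09],0]
    - [0,[-0.0074,0.0374,0.12],0]
    - [0,[-0.0074,0.0374,0.12],0]
    - [0,[-0.0074,0.0374,0.12],0]

```text
clock: 1.9
eef_pos: [0.602, 0.2874, 0.0641]
orientation: [-0.0, 0.851, 0.525, 0.0]
contact_force: [-0.1, -0.5, -0.4]
width: 0.0005
```

```bash
python3 - <<'E'
from plan import *
rows(np.r_[edge([0],.02)])
c=capture("wrist");cv2.imwrite("pics/w2.png",c["color"][:,:,::-1])
c=capture("scene");cv2.imwrite("pics/s2.png",cv2.resize(c["color"][240:390,250:450,::-1],None,fx=4,fy=4))
E
```

```text
1.9 [0.602  0.2874 0.0641] 0.0004947219065714115 [[0.448, 0.894, -0.0], [0.894, -0.448, 0.0], [0.0, -0.0, -1.0]]
[-0.0004, -0.0002, 0.0551]
```

View pics/w2.png

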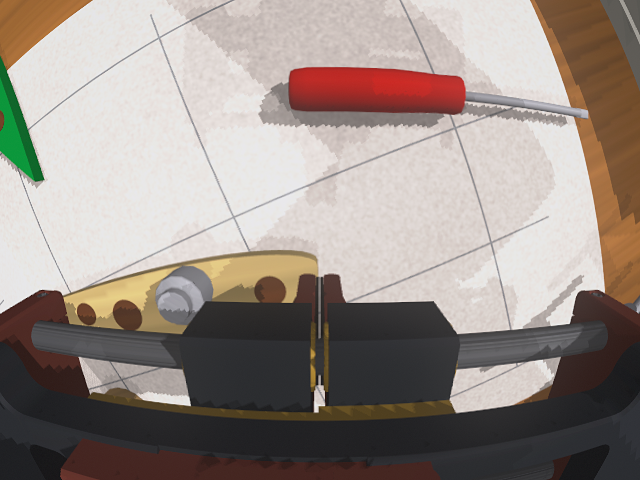

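View pics/s2.png

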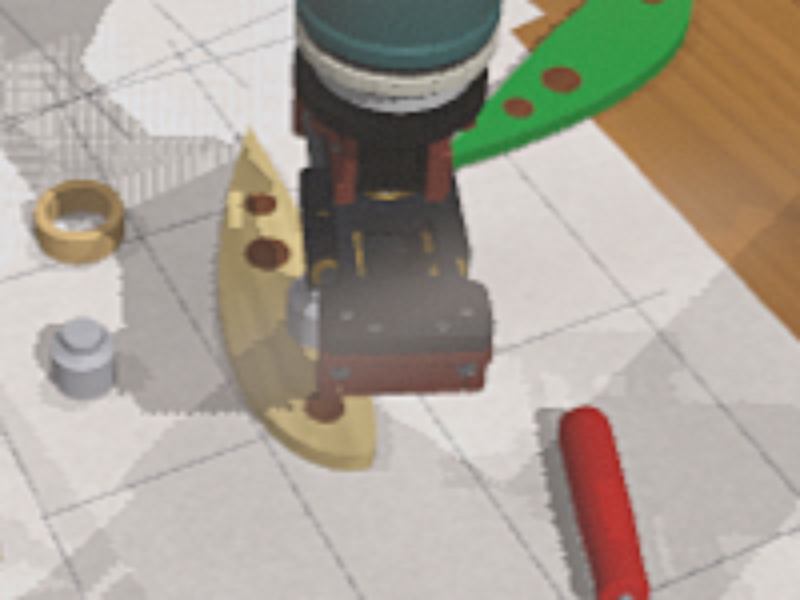

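The wrist view puts the tips over the nose at (318,258). In the scene crop, though, the fingers aren't visible below the palm, so I'll project the TCP into it to check before going down.

```bash
python3 - <<'E'
from plan import *
c=capture("scene");s,R=st();im=c["color"][:,:,::-1]
tp=s["eef_pos"]
X=np.array([tp+[0,0,h] for h in(0,.019,.08,.25)]+[[.6017,.2871,.012]])
uv=proj(c,X);print(s["clock"],tp,uv,-c["R"].T@c["t"])
im=cv2.resize(im[220:370,230:430],None,fx=4,fy=4,interpolation=cv2.INTER_CUBIC)
for q in uv: cv2.circle(im,(int((q[0]-230)*4),int((q[1]-220)*4)),4,(255,0,255),1)
cv2.imwrite("pics/s3.png",im)
E
```

```text
2.05 [0.60346963 0.28738187 0.06531234] [[342.70233645 333.40728846]
 [343.21371057 326.05967828]
 [344.95127812 301.0936728 ]
 [350.72492185 218.13585002]
 [342.06543122 352.56476155]] [0.94863159 0.7776767  0.72631761]
```

View pics/s3.png

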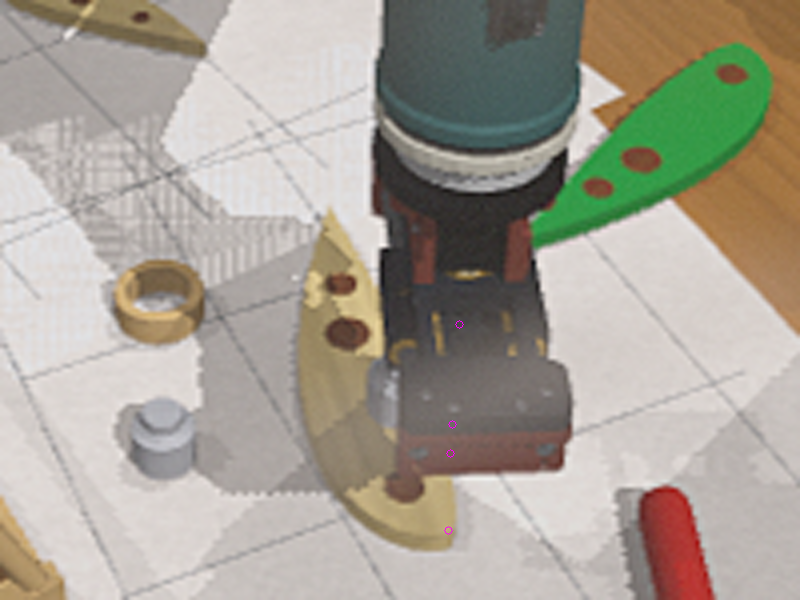

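The projection agrees: the tip is hidden behind the near end of the palm. Now I'll go down at the nose.

Request:
play_rows:
  rows:
    - [0,[0,0,0.02],0]
    - [0,[0,0,0.04],0]
    - [0,[0,0,0.055],0]
    - [0,[0,0,0.055],0]
    - [0,[0,0,0.055],0]
    - [0,[0,0,0.055],0]

```text
clock: 2.65
eef_pos: [0.6028, 0.2865, 0.0195]
orientation: [0.0, 0.851, 0.525, 0.0]
contact_force: [0.1, 0.3, -0.1]
width: 0.001
```

```bash
python3 - <<'E'
from plan import *
print(np.round(world(p,E,.02),4).tolist())
rows(edge(np.interp(np.arange(1,9)/3,np.arange(7),t),.02))
E
```

```text
[[0.6017, 0.2871, 0.02], [0.63, 0.2544, 0.02], [0.6298, 0.2088, 0.02], [0.6149, 0.1662, 0.02], [0.5935, 0.1265, 0.02], [0.5669, 0.0903, 0.02], [0.5376, 0.0558, 0.02]]
2.65 [0.6028 0.2865 0.0195] 0.0009650892782225484 [[0.449, 0.893, 0.0], [0.893, -0.449, 0.0], [0.0, 0.0, -1.0]]
[-0.0022, 0.0184, -0.0007]
[-0.0094, 0.035, -0.0007]
[-0.0206, 0.0484, -0.0007]
[-0.0357, 0.0595, -0.0007]
[-0.0531, 0.0679, -0.0007]
[-0.0716, 0.0738, -0.0007]
[-0.0902, 0.0776, -0.0007]
[-0.1088, 0.0799, -0.0007]
```

Request:
play_rows:
  rows:
    - [0,[-0.002,0.018,0],0]
    - [0,[-0.009,0.035,0],0]
    - [0,[-0.02,0.048,0],0]
    - [0,[-0.02,0.048,0],0]
    - [0,[-0.035,0.059,0],0]
    - [0,[-0.053,0.068,0],0]
    - [0,[-0.071,0.074,0],0]
    - [0,[-0.071,0.074,0],0]

```text
clock: 3.45
eef_pos: [0.6289, 0.2065, 0.0192]
orientation: [-0.0, 0.852, 0.524, -0.001]
contact_force: [0.2, -0.1, -0.3]
width: 0.0004
```

```bash
python3 - <<'E'
from plan import *
rows(edge(np.interp(np.arange(7,13)/3,np.arange(7),t),.02))
E
```

```text
3.45 [0.6289 0.2065 0.0192] 0.0003755475086276035 [[0.451, 0.893, -0.002], [0.893, -0.451, -0.001], [-0.002, -0.001, -1.0]]
[-0.0155, 0.0036, -0.001]
[-0.0341, 0.0059, -0.001]
[-0.0528, 0.007, -0.0009]
[-0.0716, 0.0074, -0.0009]
[-0.0904, 0.0069, -0.0009]
[-0.1092, 0.0056, -0.0008]
```

Request:
play_rows:
  rows:
    - [0,[-0.0155,0.003,0],0]
    - [0,[-0.034,0.006,0],0]
    - [0,[-0.053,0.007,0],0]
    - [0,[-0.053,0.007,0],0]
    - [0,[-0.0715,0.0074,0],0]
    - [0,[-0.09,0.007,0],0]
    - [0,[-0.109,0.0056,0],0]
    - [0,[-0.109,0.0056,0],0]

```text
clock: 4.25
eef_pos: [0.5927, 0.1273, 0.0191]
orientation: [-0.0, 0.852, 0.524, -0.001]
contact_force: [0.0, -0.2, 0.8]
width: 0.0006
```

```bash
python3 - <<'E'
from plan import *
rows(edge(np.interp(np.arange(13,19)/3,np.arange(7),t),.02))
c=capture("top");cv2.imwrite("pics/top3.png",c["color"][:,:,::-1])
E
```

```text
4.25 [0.5927 0.1273 0.0191] 0.0006319055560463703 [[0.45, 0.893, -0.002], [0.893, -0.45, -0.001], [-0.002, -0.002, -1.0]]
[-0.0191, -0.001, -0.001]
[-0.0375, -0.0042, -0.001]
[-0.0559, -0.008, -0.001]
[-0.0743, -0.0123, -0.0009]
[-0.0925, -0.0168, -0.0009]
[-0.1108, -0.0213, -0.0009]
```

View pics/top3.png

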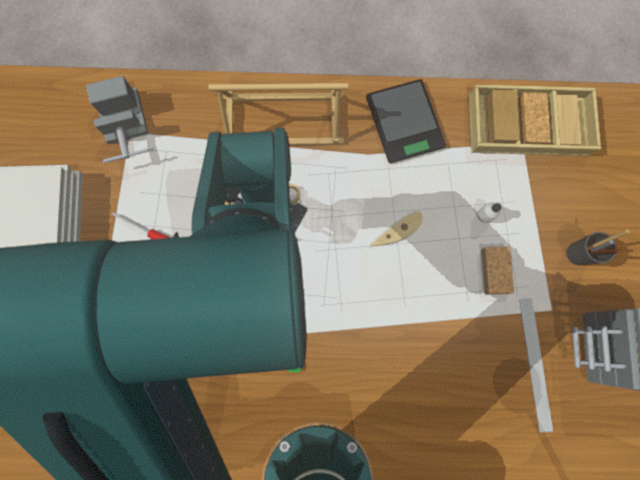

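The arm covers the rib in this view. Nothing visible has moved, and the forces are near zero, so I'll carry on to the tail.

Request:
play_rows:
  rows:
    - [0,[-0.019,-0.001,0],0]
    - [0,[-0.0375,-0.004,0],0]
    - [0,[-0.056,-0.008,0],0]
    - [0,[-0.056,-0.008,0],0]
    - [0,[-0.074,-0.012,0],0]
    - [0,[-0.0925,-0.017,0],0]
    - [0,[-0.111,-0.021,0],0]
    - [0,[-0.111,-0.021,0],0]

```text
clock: 5.1
eef_pos: [0.5374, 0.056, 0.0192]
orientation: [-0.001, 0.852, 0.524, -0.001]
contact_force: [-0.1, 0.4, -0.5]
width: 0.0003
```

Request:
play_rows:
  rows:
    - [0,[0,0,0],0]
    - [0,[0,0,0],0]
    - [0,[0,0,0],0]

```text
clock: 5.4
eef_pos: [0.5404, 0.0577, 0.0195]
orientation: [0.0, 0.851, 0.525, 0.0]
contact_force: [-0.3, -0.5, 0.5]
width: 0.0004
```

```bash
python3 - <<'E'
from plan import *
rows(edge([t[-1]],.02))
c=capture("wrist");cv2.imwrite("pics/w4.png",c["color"][:,:,::-1])
c=capture("scene");cv2.imwrite("pics/s4.png",cv2.resize(c["color"][220:370,230:430,::-1],None,fx=4,fy=4))
E
```

```text
5.4 [0.5404 0.0577 0.0195] 0.0004288801773853672 [[0.449, 0.894, 0.001], [0.894, -0.449, -0.0], [0.0, 0.001, -1.0]]
[-0.0036, -0.0022, -0.0007]
```

View pics/w4.png

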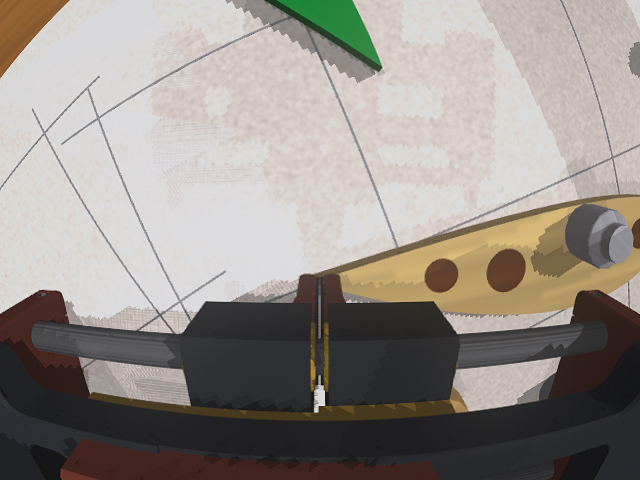

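View pics/s4.png

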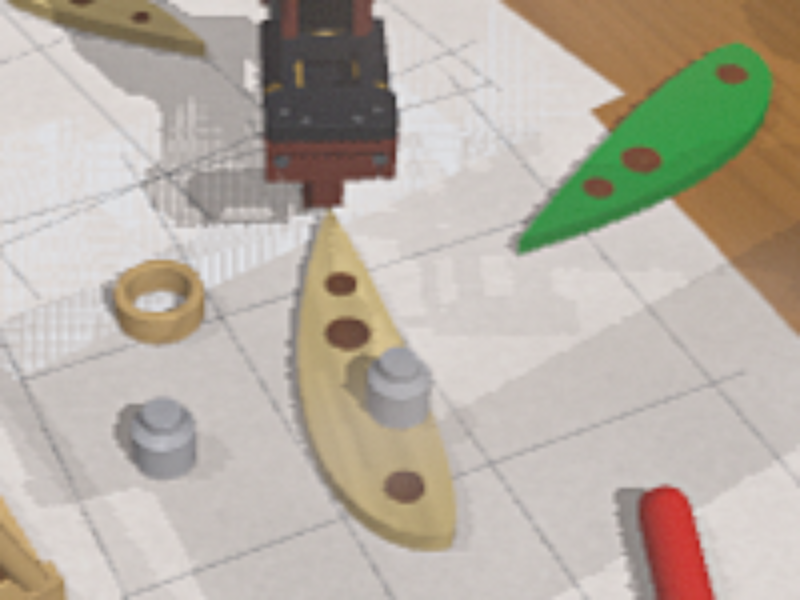

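The fingertips are over the tail tip: the scene crop shows them at (322,205) with the tail at (330,212). The rib and weights look unmoved. Next I'll raise the hand straight up.

Request:
play_rows:
  rows:
    - [0,[0,0,-0.05],0]
    - [0,[0,0,-0.1],0]
    - [0,[0,0,-0.15],0]
    - [0,[0,0,-0.2],0]
    - [0,[0,0,-0.22],0]
    - [0,[0,0,-0.22],0]
    - [0,[0,0,-0.22],0]
    - [0,[0,0,-0.22],0]

```text
clock: 6.3
eef_pos: [0.5386, 0.0575, 0.1937]
orientation: [-0.001, 0.851, 0.525, -0.001]
contact_force: [-0.3, -0.4, -0.6]
width: 0.0008
```

```bash
python3 - <<'E'
from plan import *
d=pickle.load(open("c0.pkl","rb"))
s,_=st();print(s["clock"],s["eef_pos"],s["contact_force"],abs(s["qd"]).max())
c=capture("scene")
a,b=[cv2.cvtColor(k["color"],cv2.COLOR_RGB2GRAY)[265:365,295:355] for k in(d["scene"],c)]
print(cv2.phaseCorrelate(a.astype(float),b.astype(float)))
cv2.imwrite("pics/s5.png",c["color"][:,:,::-1])
E
```

```text
6.3 [0.53859891 0.0575168  0.19367739] [-0.30972935 -0.41281468 -0.58017219] 0.006516701595622461
((-0.04008730715120734, 0.012948907351713501), 0.9145945245286629)
```

View pics/s5.png

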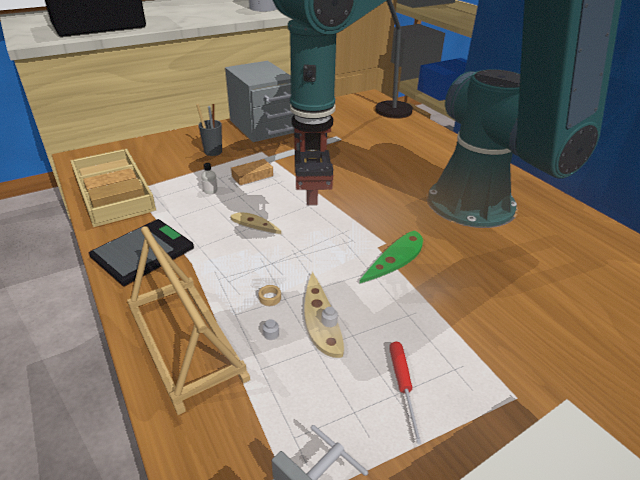

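Everything is where it was: the rib shifted less than 0.1 px and the hand is at 0.19 m. I'm handing the job in.

```bash
python3 -c "
from cell import *
print(job_done())"
```

```text
the job is handed in; nothing more can be done
None
```

I traced the longer tan rib's bulging edge from nose to tail (edge0 to edge6) with shut fingers pointing straight down. The tips ran about 7–8 mm above the rib. I then raised the hand to a tip height of 0.19 m and handed the job in at about 6.3 s; no verdict is reported.

- **Position:** Measured TCP positions at edge0, edge2, edge4 and edge6 were within about 4 mm of the fitted points. I did not read the pose at edge1, edge3 and edge5 as the tips passed.
- **Contact:** Every force reading stayed under 1 N, which is noise level. The arm hid the rib from the top camera partway along, so I relied on the forces there.
- **Nothing moved:** Comparing the first and last scene pictures, the rib and the weight on it shifted less than 0.1 px. The other objects looked unmoved by eye; I did not measure them.

The only disagreement was a small one: separate top- and scene-camera fits of the rib's position differed by about 1.5 mm.

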